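# Swing the bench lamp over the shoe last

## Robot

A 6-joint arm with a two-finger parallel gripper is mounted at the origin on the work surface. World frame = base frame: x ahead of the robot, y to its left, z up, the work surface at z = 0. Lengths are in mm, angles in degrees, forces in N, time in s.
With the tool pointing down it reaches from about 350 to 850 mm from the base axis. Payload 8.1 kg.
Tool frame: the origin (TCP) lies at the very end of the fingers, on their centre line; the grasp point (between the pads) lies r.tcp_to_grasp behind it (r.tcp_to_grasp is the distance from the TCP to the grasp point, in mm); z points along the fingers, y is the line along which they close (so a half turn about z gives the same grasp; the last joint's range is limited). The gripper opens to 85 mm and grips with 20 to 120 N. Pads are 22 mm wide; open, the fingers measure 114 mm over their backs; the gripper's body (76 mm by 85 mm) begins 54 mm behind the grasp point. The pads swing forward as they close: fully open they stand 13 mm farther back than shut.
Start: joints at [58.533, 7.471, 85.268, -0, 87.261, -4.893], TCP at [268.39, 536.63, 231.292] pointing down, gripper open.
Joint ranges: [-169.43, 169.43], [-51.17, 129.36], [1.28, 143.12], [-76.62, 256.62], [0, 156.53], [-152.29, 152.29]. Speed limits (degrees/s): [136.94, 136.94, 159.86, 180, 180, 180].

## Interface

Orientations are given as [roll, pitch, yaw] about the fixed x, y, z axes, in that order (R = Rz(yaw) Ry(pitch) Rx(roll)).
In Python, from bench import sense, viewer, order, r gives the robot as it stands.
- The arm moves only by the tool carry_out, never from a script. Its argument "increments" is one flat list of numbers, 7 for each row, row after row: the shift along the tool's x, y, z as a fraction of full scale, then the turn, a rotation vector about the tool's x, y, z as a fraction of full scale, then the opening, from -1 (shut) to 1 (fully open). A call has exactly 10 rows; each row is the pose to reach, as a shift and turn from the pose commanded when the call began, along the tool's axes at that moment, turning the shorter way round; what a row does not reach only later rows make up. Full scale, the value 1, is 400 mm for a shift and 2 pi rad for a turn. A row lasts 1/8 s, in which the tool goes at most 62.5 mm and 10.7 degrees, less where a joint would pass 70% of its speed; a pose out of reach is approached as far as the arm can. A call with a number of a shift or a turn outside -1 to 1 is refused whole. A call with a gripper value outside its range is refused whole. The fingers move at their own pace and stop on an object; "force" is the grip in N (left out, the last holds). Time passes only in rows, so rows that repeat a pose let the fingers close, or fill a call up. It gives the time, the measured TCP pose, the force, the opening and the grip force at its end, in the units of the state.
- sense(): the state, without advancing time (a new reading comes with each control period).
- viewer.snapshot(name): name is "scene" or "top" or "wrist"; returns the picture (384x512x3 uint8, red, green, blue); there is no depth.
- viewer.get_calibration(name): a dict with "fx", "fy", "cx", "cy" (pixels), "R" (3x3) and "t" (3): a world point X has camera coordinates R X + t. Camera axes: x right, y down, z forward; pixel columns grow to the right and rows downward; lengths in mm; the calibration is good to about 2 mm. A picture is of the moment at which its call begins: read the wrist's pose just before it. get_calibration takes no time and is no camera call; for the wrist camera it gives the pose at the moment of the call.
- order.hand_in(): hands the job in; it is judged then, once.
The state is a dict: "time": time; "joint_pos": joint angles; "qd": joint speeds; "joint_efforts": joint torques, N m; "tool_pos": TCP position; "tcp_rot": TCP orientation; "ft_force": force on the tool from outside, world axes, zero at the start; "wrist_torque": the same for the moment, N m; "finger_gap": finger opening in mm; "grip_force": force on a finger pad.
Only numpy, scipy, OpenCV 4.12 (cv2) and the standard library are available. Lean on these libraries where they do the work, as an engineer would, in place of code of your own. Each camera call takes 0.05 s, during which the arm holds its last target. There are 200 camera calls.

## Task

Swing the bench lamp round on its post so that its round lens hangs right above the middle of the white shoe last, then let go and leave it there. Move it gently and only by the small red ball knob (squeeze it with no more than about 40 N): keep off the black lamp head and boom, and leave the shoe last, glue pot, wax tin and brush where they stand.

Things in the scene. Friction and masses are not known exactly. Their poses are not given: they have to be found in the camera images.
- lamp (a joint): swing of the lamp arm about its upright post, rad; 0 = middle of its range; grows anticlockwise seen from above; stops at -0.9 and 0.9. Light friction (about 1 N at the knob) keeps it where it is left; it is not sprung
- lamp_hinge (a point): point on the upright hinge axis, 200 mm above the bench, level with the knob. It is the axis of the fixed steel lamp post, 26 mm thick, which stands on a black disc 150 mm across, 22 mm high
- knob_center (a point): centre of the red ball knob (lamp_c6), 28 mm across, 200 mm above the bench, 338 mm from the hinge axis, on an 8 mm radial pin at the lamp's outer end. The drum's rim is 5 mm short of its centre, the barrel 46 mm: a gripper pointing straight down strikes the drum, so come in tilted about 40 degrees, body leaning away from the post, fingers pointing down and to the post
- lens (a point): centre of the pale round lens, 56 mm across, on the underside of the lamp barrel, 178 mm above the bench, on the lamp head's axis 260 mm from the hinge axis; moves with the arm
- last_mid (a point): middle of the white shoe last, 60 mm above the bench, on the last's upright centre line (midway along its length and width)
- shoe_last: white plastic shoe last (foot form), loose, about 188 mm long, 76 mm wide, 85 mm high, 0.45 kg; toe along +x, raised heel cone along -x; origin at the middle of its underside. It stands to the left or the right of where the lamp starts, near the circle that the lens sweeps (within about 15 mm)
- glue_pot: bystander: blue jar with black lid, 72 mm across, 85 mm high, loose; origin at the centre of its underside; stands on the other side from the last
- wax_tin: bystander: low round copper tin, 76 mm across, 28 mm high, loose; origin at the centre of its underside
- shoe_brush: bystander: shoe brush lying bristles down, 135 x 50 x 42 mm, long along its x, loose; origin at the centre of its underside
- head_center (a point): centre of the lamp head's drum, 261 mm above the bench. Black and not to be touched: drum (lamp_c1) 146 mm across, 225 to 297 mm above the bench; cap (lamp_c2) on it; lens barrel (lamp_c3) 64 mm across under it, 180 to 225 mm, all on an upright axis 260 mm from the hinge axis; boom (lamp_c0) 22 mm wide at 296 to 312 mm, and hub (lamp_c4) on the post
There are look-alikes about, which are no part of the job. Several things have the shape of the shoe_last; the one meant has the colours described above.

How it is judged (in metres and radians):
At the end, for the whole second after the job is handed in: The lamp is at rest with the centre of its lens within 30 mm, horizontally, of the middle of the shoe last; the last is upright and within 15 mm of where it stood (horizontal distance between lens and last_mid below 0.03 m and velocity of joint lamp between -0.02 and 0.02 rad/s and distance of shoe_last from where it was at the start of the episode below 0.015 m and angle between shoe_last's own z axis and vertical below 0.1 rad); the robot touches nothing.
It fails at once if the black lamp head or boom is touched with more than 3 N (contact force between any of the fingers, the arm and lamp_c0 above 3 N or contact force between any of the fingers, the arm and lamp_c1 above 3 N or contact force between any of the fingers, the arm and lamp_c2 above 3 N or contact force between any of the fingers, the arm and lamp_c3 above 3 N or contact force between any of the fingers, the arm and lamp_c4 above 3 N).
It fails at once if the knob is squeezed with more than 60 N on each side (120 N in all) (contact force between the fingers and lamp_c6 above 120 N).
It fails at once if the lamp is swung faster than 1.5 rad/s (velocity of joint lamp above 1.5 rad/s or velocity of joint lamp below -1.5 rad/s).
It fails at once if the last, pot, tin or brush is shifted by more than 15 mm (distance of any of shoe_last, glue_pot, wax_tin, shoe_brush from where it was at the start of the episode above 0.015 m).
It also fails if it takes over 35 s, if anything falls off the work surface, if the arm or the gripper's body presses on something with over 40 N, if the wrist force passes 120 N, or if a joint passes its speed limit or range.

## Working session

There is one attempt and no reset: what is moved stays moved. The work goes in short steps, Python scripts to look and compute and a tool call to move; the robot and the scene stay as the last step left them, time stands still between calls to the robot, and variables do not carry over. Pictures are saved under pics/ and viewed, at most 10 in all, crops included, and the job is handed in when it is done.

Besides the shell and the picture viewer there is one more tool, called after "Call:" by a JSON object that holds its "method" and its "body", one argument or row to a line. carry_out: Moves the arm, as the interface text tells. Its arguments: {"type":"object","properties":{"increments":{"type":"array"},"force":{"type":"number"}},"required":["increments"]}

```bash
mkdir -p pics; python3 - <<'E'
from bench import sense,viewer,order,r
import cv2,numpy as np
for n in("scene","top"):
    im=viewer.snapshot(n); cv2.imwrite(f"pics/{n}0.png",im[:,:,::-1])
    c=viewer.get_calibration(n); print(n,{k:np.round(v,3).tolist() for k,v in c.items()})
print(r.tcp_to_grasp,sense())
E
```

```text
scene {'fx': 475.57, 'fy': 475.57, 'cx': 256.257, 'cy': 193.446, 'R': [[0.009, 1.0, -0.005], [0.863, -0.01, -0.505], [-0.505, 0.0, -0.863]], 't': [96.543, -400.116, 1862.049]}
top {'fx': 462.466, 'fy': 462.466, 'cx': 260.213, 'cy': 185.198, 'R': [[-0.019, -1.0, -0.004], [-0.977, 0.02, -0.212], [0.212, -0.001, -0.977]], 't': [-114.864, 560.976, 1723.869]}
18.700000000000003 {'time': 0.1, 'joint_pos': array([ 5.85323184e+01,  7.51210022e+00,  8.53252383e+01,  6.94123179e-04,
        8.72614221e+01, -4.89467592e+00]), 'qd': array([ 0.00623   , -0.03389751, -0.16175493,  0.04281106,  0.03700163,
        0.02809696]), 'joint_efforts': array([ 1.39492768e-03, -5.70943809e+01, -5.01947808e+01, -1.50102410e-04,
        8.02087976e-03,  3.81573493e-07]), 'tool_pos': array([268.12602665, 536.18585373, 230.31450806]), 'tcp_rot': array([-1.79901659e+02, -9.11742144e-03,  1.53426953e+02]), 'ft_force': array([ 0.16958272, -0.79172944, -0.95499481]), 'wrist_torque': array([ 0.02564347,  0.00311499, -0.02490726]), 'grip_force': 0.0, 'finger_gap': 85.3535467722191}
```

View pics/scene0.png

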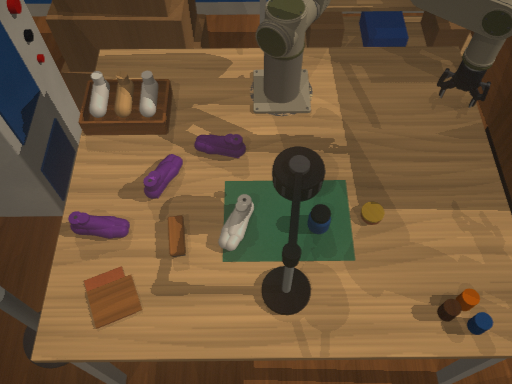

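View pics/top0.png

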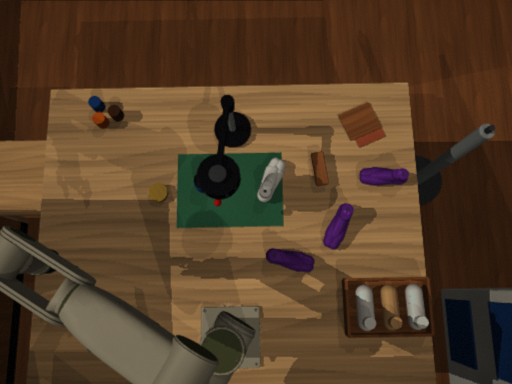

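Scene picture: white last at about (237,222), lamp drum (298,173), post disc (286,290), pot (319,219), brush (177,236). Top picture: white last (270,180), red knob (217,202), disc (233,129), drum (218,176), brush (320,168), tin (157,192).

Candidates for the last in the top picture: purple (290,260), (338,226) and (384,177); white or tan bottles in the tray at (365,308), (390,308) and (416,306); white on the mat at (270,180). The white one on the mat fits. For the knob: red (217,202) against the orange jar (100,120); I choose (217,202).

```bash
cat > h.py <<'E'
from bench import sense,viewer,order,r
import cv2,numpy as np
from scipy.spatial.transform import Rotation as Ro
def ray(c,u,v):
    R=np.array(c["R"]);t=np.array(c["t"])
    d=R.T@np.array([(u-c["cx"])/c["fx"],(v-c["cy"])/c["fy"],1]); return -R.T@t,d/np.linalg.norm(d)
def onz(c,p,z):
    o,d=ray(c,*p); return o+d*(z-o[2])/d[2]
def tri(rs):
    A=sum(np.eye(3)-np.outer(d,d) for o,d in rs); b=sum((np.eye(3)-np.outer(d,d))@o for o,d in rs)
    return np.linalg.solve(A,b)
def blobs(m,box=None,amin=15):
    if box: k=np.zeros_like(m);x0,y0,x1,y1=box;k[y0:y1,x0:x1]=1;m=m*k
    return sorted([c for c in cv2.findContours(m.astype(np.uint8),0,1)[0] if cv2.contourArea(c)>=amin],key=cv2.contourArea)
E
python3 - <<'E'
from h import *
I={n:cv2.imread(f"pics/{n}0.png") for n in("scene","top")}
C={n:viewer.get_calibration(n) for n in I}
box={"scene":(205,180,265,262),"top":(250,148,296,212)}
dbox={"scene":(255,260,320,320),"top":(205,108,260,152)}
for n,im in I.items():
    hsv=cv2.cvtColor(im,cv2.COLOR_BGR2HSV)
    m=(hsv[...,1]<70)&(hsv[...,2]>90)
    c=blobs(m,box[n])[-1]; rc=cv2.minAreaRect(c)
    M=cv2.moments(c); ce=(M['m10']/M['m00'],M['m01']/M['m00'])
    print(n,"last",rc,ce,cv2.contourArea(c),[onz(C[n],p,40).round() for p in (rc[0],ce)])
    b=cv2.boxPoints(rc); print(np.array([onz(C[n],p,40)[:2] for p in b]).round().tolist())
    d=blobs(hsv[...,2]<60,dbox[n])[-1]; x=cv2.boundingRect(d); print("disc",x,onz(C[n],(x[0]+x[2]/2,x[1]+x[3]/2),22).round())
    k=(hsv[...,1]>180)&((hsv[...,0]<6)|(hsv[...,0]>174))&(hsv[...,2]>90)
    for q in blobs(k,amin=3): (p,rad)=cv2.minEnclosingCircle(q); print("red",p,rad,onz(C[n],p,200).round())
cv2.imwrite("pics/crop.png",cv2.resize(I["top"][100:230,150:340],None,fx=4,fy=4,interpolation=2))
E
```

```text
scene last ((237.6000213623047, 222.3000030517578), (22.807889938354492, 59.032188415527344), 26.56505012512207) (236.58494725240118, 223.0012596441505) 1058.5 [array([ 592., -161.,   40.]), array([ 595., -165.,   40.])]
[[666.0, -234.0], [475.0, -153.0], [515.0, -85.0], [702.0, -169.0]]
disc (262, 260, 48, 55) [805. -13.  22.]
red (40.0, 58.0) 4.242740631103516 [  16. -860.  200.]
red (13.5, 5.5) 8.514793395996094 [ -266. -1024.   200.]
top last ((270.8000183105469, 180.09999084472656), (18.657434463500977, 45.2205696105957), 18.43494987487793) (270.5269733106189, 177.69278818852922) 587.0 [array([ 582., -168.,   40.]), array([ 592., -167.,   40.])]
[[510.0, -104.0], [682.0, -163.0], [656.0, -233.0], [486.0, -172.0]]
disc (214, 108, 37, 44) [798. -18.  22.]
red (216.5, 202.25) 2.795184850692749 [470.  29. 200.]
```

View pics/crop.png

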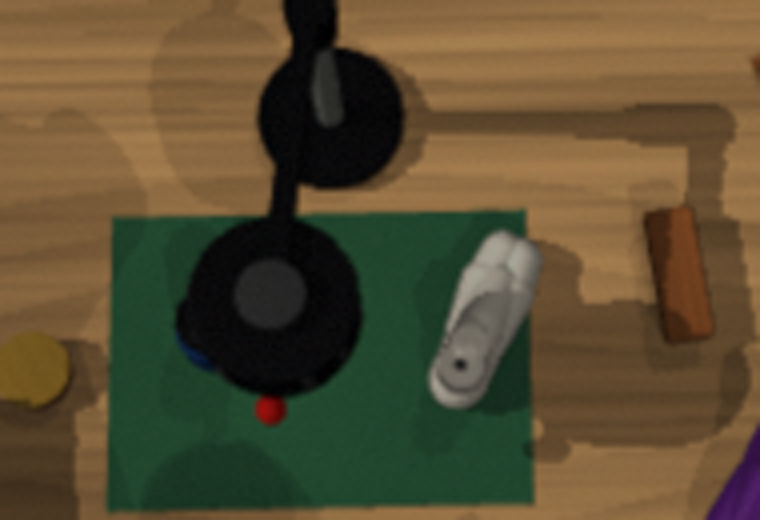

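The crop shows the white last clear of the lamp at crop (485,320), which is (271,180) in the full picture. The red knob at crop (270,410), or (217.5,202.5), sits just in front of the drum, and the disc centre is at crop (331,118). Next I plan a tilted pre-grasp and look at the knob with the wrist camera.

```bash
cat >> h.py <<'E'
H=np.array([803.,-16.])
def pose(a,back,tilt=43,rad=338,zk=200,flip=1):
    """tool pose with the grasp point 'back' mm behind the knob at arm direction a (deg)"""
    o=np.array([np.cos(np.radians(a)),np.sin(np.radians(a)),0]); t=np.radians(tilt)
    z=-np.sin(t)*o-np.cos(t)*np.array([0,0,1]); y=flip*np.cross([0,0,1],o); x=np.cross(y,z)
    return np.array([*(H+rad*o[:2]),zk])+z*(r.tcp_to_grasp-back), Ro.from_matrix(np.c_[x,y,z])
def cur():
    s=sense(); return np.array(s["tool_pos"]),Ro.from_euler("xyz",s["tcp_rot"],degrees=True)
def rel(P,p0,R0):
    p,R=P; return np.r_[R0.inv().apply(p-p0)/400,(R0.inv()*R).as_rotvec()/(2*np.pi)].round(4).tolist()
E
python3 - <<'E'
from h import *
C={n:viewer.get_calibration(n) for n in("scene","top")}
print(onz(C["top"],(232.75,129.5),22).round(),onz(C["scene"],(286.5,290.5),22).round())
# last ends: toe (low) and heel
for n,a,b in(("top",(281,161),(262,200)),("scene",(229,247),(246,197))): print(n,onz(C[n],a,20).round(),onz(C[n],b,30).round())
p0,R0=cur()
for f in(1,-1):
    P=pose(172.3,100,flip=f); v=rel(P,p0,R0); print(f,P[0].round(),v,np.linalg.norm(v[3:])*360)
c=viewer.get_calibration("wrist"); R=np.array(c["R"]); cp=-R.T@c["t"]; print("cam in tool",R0.inv().apply(cp-p0).round(),R0.inv().apply(R[2]).round(2),c["fx"])
E
```

```text
[800. -19.  22.] [815. -12.  22.]
top [ 664. -211.   20.] [ 506. -132.   30.]
scene [ 670. -189.   20.] [ 493. -135.   30.]
1 [413.  37. 259.] [-0.8827, -0.9548, -0.0714, -0.1652, 0.0278, 0.4191] 162.48275669744157
-1 [413.  37. 259.] [-0.8827, -0.9548, -0.0714, -0.0199, -0.1184, -0.0498] 46.792536327923074
cam in tool [  72.    1. -143.] [-0.28  0.    0.96] 266.60700208456797
```

Call:
{"method": "carry_out", "body": {
  "increments": [-0.88, -0.955, -0.07, -0.02, -0.1184, -0.05, 1, -0.88, -0.955, -0.07, -0.02, -0.1184, -0.05, 1, -0.88, -0.955, -0.07, -0.02, -0.1184, -0.05, 1, -0.88, -0.955, -0.07, -0.02, -0.1184, -0.05, 1, -0.88, -0.955, -0.07, -0.02, -0.1184, -0.05, 1, -0.88, -0.955, -0.07, -0.02, -0.1184, -0.05, 1, -0.88, -0.955, -0.07, -0.02, -0.1184, -0.05, 1, -0.88, -0.955, -0.07, -0.02, -0.1184, -0.05, 1, -0.88, -0.955, -0.07, -0.02, -0.1184, -0.05, 1, -0.88, -0.955, -0.07, -0.02, -0.1184, -0.05, 1],
  "force": 30
}}

```text
time: 1.35
tool_pos: [480.5, 79.3, 255.2]
tcp_rot: [-178.2, 41.1, 172.1]
ft_force: [-0.8, 0.4, -0.3]
finger_gap: 85.5
grip_force: 0.0
```

```bash
python3 - <<'E'
from h import *
s=sense(); print(s["joint_pos"].round(1),s["qd"].round(1),s["tool_pos"],s["ft_force"])
p0,R0=cur(); 
print("back -x 90:",rel((p0+[-90,0,20],R0),p0,R0)); print("final",rel(pose(172.3,100,flip=-1),p0,R0))
im=viewer.snapshot("top"); cv2.imwrite("pics/t1.png",cv2.resize(im[100:292,130:386,::-1],None,fx=3,fy=3)); print(sense()["tool_pos"])
E
```

```text
[ 16.  -51.1 136.8 -20.3  58.  -60.3] [-37.3  -0.   -1.9  26.3  -9.5 -42.1] [480.50001323  79.34457231 255.19400785] [-0.77586357  0.3552655  -0.26518774]
back -x 90: [0.1351, -0.0365, -0.1831, 0.0, 0.0, 0.0]
final [0.1078, -0.1319, -0.1041, -0.0052, -0.0053, -0.0003]
[481.01799754  78.09988652 255.57886385]
```

View pics/t1.png

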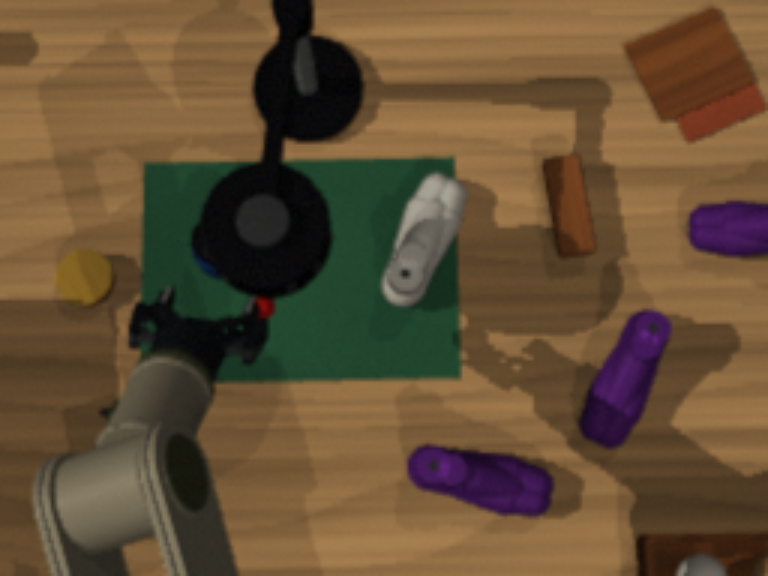

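The picture shows the gripper left of the knob at crop (265,307), with its right finger near the knob, and nothing touched. Joint 2 is at its limit because a pose this far back is too close to the base. I'll step left and down, work out the arm's geometry, then come up to the knob from below.

```bash
python3 - <<'E'
from h import *
p0,R0=cur()
for d in((0,50,0),(10,60,-60),(10,60,-110)): print(rel((p0+d,R0),p0,R0))
E
```

```text
[0.0128, 0.1234, -0.0152, 0.0, 0.0, 0.0]
[0.0954, 0.1557, 0.1109, 0.0, 0.0, 0.0]
[0.1776, 0.1587, 0.205, 0.0, 0.0, 0.0]
```

Call:
{"method": "carry_out", "body": {
  "increments": [0.013, 0.06, -0.015, 0, 0, 0, 1, 0.013, 0.12, -0.015, 0, 0, 0, 1, 0.013, 0.12, -0.015, 0, 0, 0, 1, 0.013, 0.12, -0.015, 0, 0, 0, 1, 0.013, 0.12, -0.015, 0, 0, 0, 1, 0.013, 0.12, -0.015, 0, 0, 0, 1, 0.013, 0.12, -0.015, 0, 0, 0, 1, 0.013, 0.12, -0.015, 0, 0, 0, 1, 0.013, 0.12, -0.015, 0, 0, 0, 1, 0.013, 0.12, -0.015, 0, 0, 0, 1]
}}

```text
time: 2.65
tool_pos: [479.7, 130.0, 255.5]
tcp_rot: [-178.2, 41.1, 172.2]
ft_force: [0.2, -0.1, -0.4]
finger_gap: 85.3
grip_force: 0.0
```

```bash
python3 - <<'E'
from h import *
s=sense(); print(s["joint_pos"].round(2),s["tool_pos"].round(1),s["tcp_rot"].round(2))
E
```

```text
[ 25.59 -44.77 133.56 -26.85  58.92 -48.66] [479.7 130.  255.5] [-178.25   41.11  172.24]
```

Call:
{"method": "carry_out", "body": {
  "increments": [0.02, 0, 0.023, 0, 0, 0, 1, 0.04, 0, 0.046, 0, 0, 0, 1, 0.06, 0, 0.07, 0, 0, 0, 1, 0.08, 0, 0.093, 0, 0, 0, 1, 0.1, 0, 0.116, 0, 0, 0, 1, 0.12, 0, 0.14, 0, 0, 0, 1, 0.14, 0, 0.163, 0, 0, 0, 1, 0.16, 0, 0.186, 0, 0, 0, 1, 0.16, 0, 0.186, 0, 0, 0, 1, 0.16, 0, 0.186, 0, 0, 0, 1]
}}

```text
time: 3.9
tool_pos: [480.3, 127.8, 157.8]
tcp_rot: [-178.3, 41.1, 172.2]
ft_force: [0.5, -0.6, -0.5]
finger_gap: 85.3
grip_force: 0.0
```

```bash
python3 - <<'E'
from h import *
from scipy.optimize import least_squares
s=sense(); print(s["joint_pos"].round(2),s["tool_pos"].round(1),s["tcp_rot"].round(2))
D=[([58.532,7.512,85.325,0,87.261,-4.895],[268.13,536.19,230.31],[-179.9,0,153.43]),
([25.59,-44.77,133.56,-26.85,58.92,-48.66],[479.7,130,255.5],[-178.25,41.11,172.24]),
(s["joint_pos"],s["tool_pos"],s["tcp_rot"])]
def fk(q,L):
    a1,d1,L2,L3,e,Lw=L; q=np.radians(q); c=np.cos;si=np.sin
    b=q[1]+q[2]  # forearm direction angle from vertical
    rr=a1+L2*si(q[1])+L3*si(b)+e*c(b); z=d1+L2*c(q[1])+L3*c(b)-e*si(b)
    W=np.array([rr*c(q[0]),rr*si(q[0]),z])
    R=Ro.from_euler("ZYZYZ",[q[0],b,q[3],q[4],q[5]])
    return W+R.apply([0,0,Lw]),R
for q,p,e in D: 
    R=fk(q,[0]*6)[1]; print((R.inv()*Ro.from_euler("xyz",e,degrees=True)).as_rotvec(degrees=True).round(1))
f=lambda L:np.concatenate([fk(q,L)[0]-p for q,p,e in D]+[(np.array(L)-[50,330,350,370,20,230])*.002])
S=least_squares(f,[50,330,350,370,20,230]); print(S.x.round(1),f(S.x)[:9].round(1))
E
```

```text
[ 25.15 -39.94 141.22 -31.14  47.75 -41.59] [480.3 127.8 157.8] [-178.26   41.14  172.24]Traceback (most recent call last):
  File "<stdin>", line 15, in <module>
  File "<stdin>", line 12, in fk
  File "scipy/spatial/transform/_rotation.pyx", line 1413, in scipy.spatial.transform._rotation.Rotation.from_euler
ValueError: Expected axis specification to be a non-empty string of upto 3 characters, got ZYZYZ
```

```bash
cat >> h.py <<'E'
from scipy.optimize import least_squares
D=[([58.532,7.512,85.325,0,87.261,-4.895],[268.13,536.19,230.31],[-179.9,0,153.43]),
([25.59,-44.77,133.56,-26.85,58.92,-48.66],[479.7,130,255.5],[-178.25,41.11,172.24]),
([25.15,-39.94,141.22,-31.14,47.75,-41.59],[480.3,127.8,157.8],[-178.26,41.14,172.24]),([16,-51.1,136.8,-20.3,58,-60.3],[480.5,79.3,255.2],[-178.2,41.1,172.1])]
def fk(q,L):
    a1,d1,L2,L3,e,Lw=L; q=np.asarray(q,float); g=np.radians(q); c=np.cos;si=np.sin
    b=g[1]+g[2]
    rr=a1+L2*si(g[1])+L3*si(b)+e*c(b); z=d1+L2*c(g[1])+L3*c(b)-e*si(b)
    R=Ro.from_euler("ZYZ",[q[0],q[1]+q[2],q[3]],degrees=True)*Ro.from_euler("YZ",q[4:6],degrees=True)
    return np.array([rr*c(g[0]),rr*si(g[0]),z])+R.apply([0,0,Lw]),R
_f=lambda L:np.concatenate([fk(q,L)[0]-p for q,p,e in D]+[(np.array(L)-[50,330,350,370,20,230])*.002])
LL=least_squares(_f,[50,330,350,370,20,230]).x
LO=np.array([-169,-51,1.3,-76,0,-152]);HI=np.array([169,129,143,256,156,152])
def ik(P,TO,q0):
    p,R=P
    def g(q): a,B=fk(q,LL); return np.r_[a-p,((B*TO).inv()*R).as_rotvec()*200]
    S=least_squares(g,np.clip(q0,LO+.1,HI-.1),bounds=(LO,HI)); return S.x,np.linalg.norm(S.fun)
E
python3 - <<'E'
from h import *
for q,p,e in D: print((fk(q,LL)[1].inv()*Ro.from_euler("xyz",e,degrees=True)).as_rotvec(degrees=True).round(1))
print(LL.round(1),_f(LL)[:12].round(1))
E
```

```text
[ 0. -0. 90.]
[-0.  0. 90.]
[ 0. -0. 90.]
[ 0.  0. 90.]Traceback (most recent call last):
  File "<stdin>", line 3, in <module>
NameError: name '_f' is not defined
```

```bash
sed -i 's/_f\b/ff/g' h.py; cat >> h.py <<'E'
TO=Ro.from_euler("z",90,degrees=True)
def pz(K,lean,back,tilt,flip=-1,up=0):
    "grasp point at K, lean direction (deg)"
    o=np.array([np.cos(np.radians(lean)),np.sin(np.radians(lean)),0]); t=np.radians(tilt)
    z=-np.sin(t)*o-np.cos(t)*np.array([0,0,1]); y=flip*np.cross([0,0,1],o); x=np.cross(y,z)
    return np.asarray(K,float)+[0,0,up]+z*(r.tcp_to_grasp-back), Ro.from_matrix(np.c_[x,y,z])
E
python3 - <<'E'
from h import *
print(LL.round(1),ff(LL)[:12].round(1))
K=[470,29,200]; K2=[526,-210,200]
for nm,KK,l0,q0 in(("start",K,172.3,D[1][0]),("end",K2,215,[-20,-30,130,20,60,-20])):
  for tilt in(35,38,40,43):
    for ph in(-30,-20,-10,0,10,20):
      w=[]
      for back,up in((0,0),(70,0),(0,-50)):
        q,e=ik(pz(KK,l0+ph,back,tilt,up=up),TO,q0); w.append((round(e,1)))
        if back==0 and up==0: qq=q
      print(nm,tilt,ph,w,qq.round())
E
```

```text
[ 50.8 255.3 273.  512.   40.7 223.8] [ 42.7 -28.3   5.8  -0.    3.7  -4.8  -0.8   2.7  -1.8   2.5  -9.3   0.7]
start 35 -30 [np.float64(0.0), np.float64(0.0), np.float64(0.0)] [ 15. -37. 134. -31.  63. -28.]
start 35 -20 [np.float64(0.0), np.float64(4.5), np.float64(0.0)] [ 13. -41. 137. -26.  59. -41.]
start 35 -10 [np.float64(0.0), np.float64(16.6), np.float64(0.0)] [ 10. -45. 140. -19.  56. -55.]
start 35 0 [np.float64(0.0), np.float64(24.9), np.float64(4.9)] [  7. -48. 141. -11.  53. -71.]
start 35 10 [np.float64(0.0), np.float64(28.3), np.float64(6.9)] [  4. -49. 142.  -1.  52. -88.]
start 35 20 [np.float64(0.0), np.float64(26.2), np.float64(5.7)] [   1.  -49.  142.    8.   53. -105.]
start 38 -30 [np.float64(0.0), np.float64(0.0), np.float64(0.0)] [ 16. -38. 136. -34.  62. -25.]
start 38 -20 [np.float64(0.0), np.float64(10.1), np.float64(0.0)] [ 14. -43. 139. -29.  57. -39.]
start 38 -10 [np.float64(0.0), np.float64(23.8), np.float64(5.8)] [ 11. -48. 142. -22.  54. -54.]
start 38 0 [np.float64(2.3), np.float64(33.3), np.float64(11.5)] [  8. -50. 143. -12.  51. -70.]
start 38 1
[... 3148 characters left out ...]
04.8), np.float64(109.8), np.float64(110.9)] [ -26.   -4.  103.   24.   72. -152.]
end 43 -30 [np.float64(0.0), np.float64(0.0), np.float64(0.0)] [ -30.  -20.  124.   34.   44. -143.]
end 43 -20 [np.float64(8.4), np.float64(5.3), np.float64(18.2)] [ -31.  -16.  120.   37.   50. -152.]
end 43 -10 [np.float64(32.8), np.float64(32.8), np.float64(41.6)] [ -30.  -14.  116.   34.   56. -152.]
end 43 0 [np.float64(57.9), np.float64(60.4), np.float64(65.9)] [ -29.  -11.  112.   30.   62. -152.]
end 43 10 [np.float64(83.6), np.float64(87.8), np.float64(90.9)] [ -28.   -8.  108.   28.   67. -152.]
end 43 20 [np.float64(109.7), np.float64(115.0), np.float64(116.4)] [ -27.   -4.  104.   26.   72. -152.]
```

```bash
python3 - <<'E'
s=open('h.py').read()
s=s.replace("a1,d1,L2,L3,e,Lw=L;","a1,d1,L2,L3,e,Lw,so=L;").replace("return np.array([rr*c(g[0]),rr*si(g[0]),z])","return np.array([rr*c(g[0])-so*si(g[0]),rr*si(g[0])+so*c(g[0]),z])").replace("20,230]","20,230,0]")
open('h.py','w').write(s)
E
python3 - <<'E'
from h import *
print(LL.round(1),ff(LL)[:12].round(1))
K=[470,29,200]; K2=[526,-210,200]
for nm,KK,l0,q0 in(("start",K,172.3,[10,-40,136,-25,60,130]),("end",K2,215,[-20,-10,120,30,60,20])):
  for tilt in(35,38,40,43):
    for ph in(-30,-20,-10,0,10):
      w=[]
      for back,up in((0,0),(40,0),(80,0),(0,-50)):
        q,e=ik(pz(KK,l0+ph,back,tilt,1,up),TO,q0); w.append(float(round(e,1)))
        if back==0 and up==0: qq=q
      print(nm,tilt,ph,w,qq.round())
E
```

```text
[-2.000e-01  3.180e+02  3.691e+02  5.536e+02  6.140e+01  3.649e+02
  5.120e+01] [ 0.  -0.   0.   0.   0.   0.1  0.  -0.  -0.  -0.   0.1 -0.1]
start 35 -30 [5.4, 6.0, 7.4, 11.5] [ 16. -32. 131. -30.  62. 152.]
start 35 -20 [0.0, 0.0, 0.0, 0.0] [ 13. -38. 135. -26.  58. 140.]
start 35 -10 [0.0, 0.0, 8.3, 0.0] [  8. -44. 138. -17.  55. 121.]
start 35 0 [0.0, 9.1, 20.5, 3.4] [  1. -49. 140.  -6.  54. 101.]
start 35 10 [0.0, 13.6, 25.9, 6.2] [ -6. -51. 141.   6.  55.  79.]
start 38 -30 [11.5, 12.5, 14.3, 17.9] [ 16. -35. 133. -31.  61. 152.]
start 38 -20 [0.0, 0.0, 0.0, 0.0] [ 15. -40. 137. -30.  57. 143.]
start 38 -10 [0.0, 4.9, 15.1, 3.4] [  9. -47. 141. -20.  53. 124.]
start 38 0 [2.5, 17.2, 29.5, 11.6] [  2. -51. 142.  -8.  52. 102.]
start 38 10 [7.0, 22.8, 36.2, 14.9] [ -6. -51. 142.   6.  53.  79.]
start 40 -30 [15.6, 16.7, 18.8, 22.1] [ 16. -36. 134. -32.  60. 152.]
start 40 -20 [0.0, 0.0, 0.0, 0.0] [ 16. -41. 138. -32.  56. 146.]
start 40 -10 [0.0, 8.8, 19.2, 8.1] [ 10. -49. 142. -22.  52. 126.]
start 40 0 [7.2, 22.5, 35.2, 17.0] [  3. -51. 143. -10.  50. 104.]
start 40 10 [12.3, 
[... 959 characters left out ...]
6.]
end 38 10 [0.0, 0.0, 0.0, 0.0] [-50.   1. 106.  39.  80. -14.]
end 40 -30 [0.0, 0.0, 0.0, 0.0] [-45. -23. 127.  37.  54.  24.]
end 40 -20 [0.0, 0.0, 0.0, 0.0] [-48. -17. 123.  41.  61.  11.]
end 40 -10 [0.0, 0.0, 0.0, 0.0] [-50. -11. 118.  42.  68.   1.]
end 40 0 [0.0, 0.0, 0.0, 0.0] [-51.  -5. 112.  42.  74.  -8.]
end 40 10 [0.0, 0.0, 0.0, 0.0] [-51.   1. 106.  40.  80. -15.]
end 43 -30 [0.0, 0.0, 0.0, 0.0] [-46. -24. 129.  42.  53.  19.]
end 43 -20 [0.0, 0.0, 0.0, 0.0] [-50. -18. 124.  45.  61.   7.]
end 43 -10 [0.0, 0.0, 0.0, 0.0] [-51. -11. 119.  46.  68.  -3.]
end 43 0 [0.0, 0.0, 0.0, 0.0] [-52.  -5. 113.  45.  75. -11.]
end 43 10 [0.0, 0.0, 0.0, 0.0] [-52.   2. 107.  43.  81. -18.]
```

The arm model fits to 0.1 mm once a 51 mm shoulder offset is included. At the start pose the tool needs a half turn, so that joint 6 has range left for the swing, and a lean of about -18° from radial. I'll do the half turn in two parts.

Call:
{"method": "carry_out", "body": {
  "increments": [0, 0, 0, 0, 0, 0.029, 1, 0, 0, 0, 0, 0, 0.058, 1, 0, 0, 0, 0, 0, 0.087, 1, 0, 0, 0, 0, 0, 0.116, 1, 0, 0, 0, 0, 0, 0.145, 1, 0, 0, 0, 0, 0, 0.174, 1, 0, 0, 0, 0, 0, 0.203, 1, 0, 0, 0, 0, 0, 0.232, 1, 0, 0, 0, 0, 0, 0.25, 1, 0, 0, 0, 0, 0, 0.25, 1]
}}

```text
time: 5.15
tool_pos: [480.5, 127.9, 158.3]
tcp_rot: [138.8, 1.3, 81.1]
ft_force: [-0.1, 0.4, -0.3]
finger_gap: 85.2
grip_force: 0.0
```

```bash
python3 - <<'E'
from h import *
s=sense(); print(s["joint_pos"].round(1),s["tool_pos"].round(1),s["ft_force"].round(1))
p0,R0=cur(); K=np.array([470,29,200.])
for back,dy in((60,45),(80,0)):
    P=pz(K+[0,dy,0],154,back,41,1); v=rel(P,p0,R0); q,e=ik(P,TO,[15,-40,136,-30,58,140])
    print(P[0].round(),v,np.linalg.norm(v[3:])*360,e.round(2),q.round(1))
E
```

```text
[ 25.2 -40.  141.2 -31.1  47.7  48.4] [480.5 127.9 158.3] [-0.1  0.4 -0.3]
[446.  86. 231.] [-0.1213, 0.0656, -0.181, -0.0223, -0.024, 0.2874] 104.13403708682382 2.96 [ 28.9 -44.7 135.8 -34.9  66.8 152. ]
[434.  47. 246.] [-0.2237, 0.0784, -0.2168, -0.0223, -0.024, 0.2874] 104.13403708682382 4.0 [ 24.2 -51.  137.5 -33.2  69.1 145.9]
```

```bash
python3 - <<'E'
from h import *
K=np.array([470,29,200.])
for lean in(154,157,160,163):
  for tilt in(36,38,40,42):
    o=[]
    for back,dy in((4,0),(30,0),(60,0)):
      q,e=ik(pz(K+[0,dy,0],lean,back,tilt,1),TO,[12,-42,138,-25,56,125])
      o.append((float(e.round(1)),q[[1,2,5]].round().tolist()))
    print(lean,tilt,o)
E
```

```text
154 36 [(0.0, [-41.0, 136.0, 138.0]), (0.0, [-44.0, 136.0, 138.0]), (0.0, [-47.0, 135.0, 138.0])]
154 38 [(0.0, [-42.0, 138.0, 140.0]), (0.0, [-45.0, 137.0, 140.0]), (0.0, [-49.0, 137.0, 141.0])]
154 40 [(0.0, [-43.0, 139.0, 143.0]), (0.0, [-47.0, 139.0, 143.0]), (0.0, [-50.0, 138.0, 143.0])]
154 42 [(0.0, [-44.0, 140.0, 145.0]), (0.0, [-48.0, 140.0, 145.0]), (1.4, [-51.0, 140.0, 146.0])]
157 36 [(0.0, [-43.0, 137.0, 133.0]), (0.0, [-46.0, 137.0, 133.0]), (0.0, [-50.0, 136.0, 133.0])]
157 38 [(0.0, [-44.0, 139.0, 135.0]), (0.0, [-48.0, 139.0, 135.0]), (1.4, [-51.0, 138.0, 135.0])]
157 40 [(0.0, [-45.0, 140.0, 137.0]), (0.0, [-50.0, 140.0, 137.0]), (4.6, [-51.0, 138.0, 139.0])]
157 42 [(0.0, [-47.0, 142.0, 139.0]), (0.1, [-51.0, 142.0, 139.0]), (7.6, [-51.0, 139.0, 142.0])]
160 36 [(0.0, [-44.0, 138.0, 127.0]), (0.0, [-48.0, 138.0, 127.0]), (2.6, [-51.0, 137.0, 128.0])]
160 38 [(0.0, [-46.0, 140.0, 129.0]), (0.0, [-50.0, 140.0, 129.0]), (6.5, [-51.0, 137.0, 131.0])]
160 40 [(0.0, [-48.0, 142.0, 131.0]), (2.2, [-51.0, 141.0, 131.0]), (10.2, [-51.0, 138.0, 134.0])]
160 42 [(0.6, [-49.0, 143.0, 133.0]), (5.4, [-51.0, 142.0, 135.0]), (13.5, [-51.0, 139.0, 138.0])]
163 36 [(0.0, [-46.0, 139.0, 121.0]), (0.0, [-50.0, 139.0, 121.0]), (7.0, [-51.0, 136.0, 123.0])]
163 38 [(0.0, [-48.0, 141.0, 122.0]), (3.0, [-51.0, 140.0, 123.0]), (11.4, [-51.0, 137.0, 126.0])]
163 40 [(0.0, [-50.0, 143.0, 124.0]), (6.9, [-51.0, 141.0, 127.0]), (15.5, [-51.0, 138.0, 129.0])]
163 42 [(4.0, [-50.0, 143.0, 127.0]), (10.5, [-51.0, 141.0, 130.0]), (19.2, [-51.0, 139.0, 133.0])]
```

```bash
python3 - <<'E'
from h import *
K=np.array([470,29,200.])
p0,R0=cur(); q0=sense()["joint_pos"]
for l,b,dy,t in((160,50,45,39),(162,50,45,39),(156,45,0,40),(156,4,0,40)):
    P=pz(K+[0,dy,0],l,b,t,1); q,e=ik(P,TO,[15,-40,136,-30,58,140]); v=rel(P,p0,R0); print(P[0].round(1),v,round(np.linalg.norm(v[3:])*360),e.round(2),q.round(1))
E
```

```text
[451.5  80.7 224.3] [-0.1314, 0.0665, -0.1571, -0.0086, -0.0189, 0.2757] 100 0.0 [ 23.7 -47.9 137.5 -29.1  63.3 140.6]
[451.3  80.1 224.3] [-0.1331, 0.0663, -0.1573, -0.0057, -0.0159, 0.2715] 98 0.0 [ 22.3 -49.8 138.4 -27.3  62.5 136.8]
[454.6  35.9 220.1] [-0.2407, 0.0767, -0.131, -0.0168, -0.0229, 0.2837] 103 0.0 [ 17.9 -50.6 139.7 -29.   62.2 139. ]
[478.6  25.2 188.7] [-0.2561, 0.0726, -0.0297, -0.0168, -0.0229, 0.2837] 103 0.0 [ 14.4 -44.6 139.9 -29.1  55.1 138.9]
```

```bash
python3 - <<'E'
from h import *
p0,R0=cur()
print(rel((np.array([462,126,224.3]),R0),p0,R0))
E
```

```text
[-0.0156, 0.0746, -0.1534, 0.0, 0.0, 0.0]
```

Call:
{"method": "carry_out", "body": {
  "increments": [-0.005, 0.025, -0.05, -0.001, -0.002, 0.028, 1, -0.01, 0.05, -0.1, -0.002, -0.004, 0.056, 1, -0.016, 0.075, -0.155, -0.003, -0.006, 0.084, 1, -0.016, 0.075, -0.155, -0.004, -0.008, 0.112, 1, -0.016, 0.075, -0.155, -0.005, -0.01, 0.14, 1, -0.016, 0.075, -0.155, -0.006, -0.012, 0.168, 1, -0.04, 0.073, -0.155, -0.007, -0.014, 0.196, 1, -0.07, 0.07, -0.156, -0.008, -0.016, 0.224, 1, -0.1, 0.068, -0.157, -0.0086, -0.018, 0.252, 1, -0.131, 0.0665, -0.157, -0.0086, -0.019, 0.2757, 1]
}}

```text
time: 6.4
tool_pos: [451.2, 80.7, 223.9]
tcp_rot: [-179.9, -38.9, -20.2]
ft_force: [-0.1, 0.3, 0.2]
finger_gap: 85.5
grip_force: 0.0
```

```bash
python3 - <<'E'
from h import *
s=sense(); print(s["joint_pos"].round(1),s["tool_pos"].round(1),s["tcp_rot"].round(1),s["time"])
c=viewer.get_calibration("wrist"); im=viewer.snapshot("wrist"); cv2.imwrite("pics/w1.png",im[:,:,::-1]); 
hsv=cv2.cvtColor(im,cv2.COLOR_RGB2HSV); k=(hsv[...,1]>150)&((hsv[...,0]<7)|(hsv[...,0]>173))&(hsv[...,2]>60)
t=viewer.get_calibration("top")
for q in blobs(k,amin=30):
    p,rad=cv2.minEnclosingCircle(q); A=ray(c,*p); B=ray(t,216.7,202.3); X=tri([A,B])
    print(p,rad,onz(c,p,200).round(1),"tri",X.round(1),"gap",abs(np.dot(A[0]-B[0],np.cross(A[1],B[1]))/np.linalg.norm(np.cross(A[1],B[1]))).round(1))
E
```

```text
[ 23.7 -47.9 137.5 -29.1  63.3 140.7] [451.2  80.7 223.9] [-179.9  -38.9  -20.2] 6.4
(313.3426513671875, 194.1468505859375) 19.051172256469727 [472.6  30.2 200. ] tri [471.7  29.1 197.7] gap 3.2
```

View pics/w1.png

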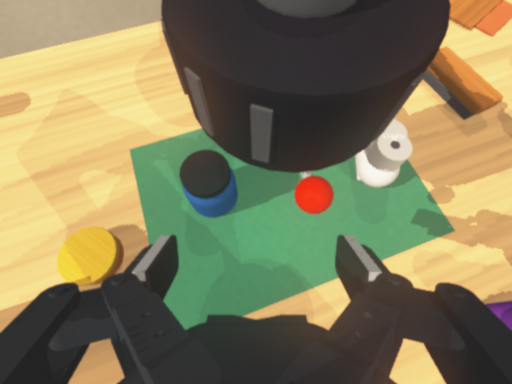

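Wrist picture: the red knob at (313,194), just in front of the drum's lower rim, with the fingers at (155,260) and (365,260), pot at (207,185), tin (88,255) and the white last's heel (385,150). The knob measures (472,30,199) from two views. I plan the sideways step and the way in.

```bash
sed -i 's/^H=.*/H=np.array([806.,-16.])/' h.py; python3 - <<'E'
from h import *
K=np.array([472,30,200.]); p0,R0=cur()
for b in(48,4):
    P=pz(K,156,b,40,1); P=(P[0]-P[1].apply([3,0,0]),P[1]); q,e=ik(P,TO,sense()["joint_pos"]); print(P[0].round(1),rel(P,p0,R0),e.round(2),q.round(1))
E
```

```text
[452.7  38.6 220.5] [0.0255, 0.0949, 0.0315, -0.0069, 0.003, 0.0071] 0.0 [ 18.5 -50.7 139.7 -29.3  62.6 139.6]
[478.5  27.1 186.8] [0.0275, 0.0997, 0.1413, -0.0069, 0.003, 0.0071] 0.0 [ 14.7 -44.3 140.  -29.4  54.9 139.5]
```

Call:
{"method": "carry_out", "body": {
  "increments": [0, 0.04, 0.005, -0.003, 0.0015, 0.003, 1, 0.013, 0.07, 0.015, -0.005, 0.002, 0.005, 1, 0.0255, 0.095, 0.03, -0.0069, 0.003, 0.0071, 1, 0.0255, 0.096, 0.035, -0.0069, 0.003, 0.0071, 1, 0.026, 0.097, 0.055, -0.0069, 0.003, 0.0071, 1, 0.0265, 0.098, 0.075, -0.0069, 0.003, 0.0071, 1, 0.027, 0.099, 0.1, -0.0069, 0.003, 0.0071, 1, 0.0275, 0.0997, 0.12, -0.0069, 0.003, 0.0071, 1, 0.0275, 0.0997, 0.1413, -0.0069, 0.003, 0.0071, 1, 0.0275, 0.0997, 0.1413, -0.0069, 0.003, 0.0071, 1]
}}

```text
time: 7.7
tool_pos: [478.7, 27.8, 185.3]
tcp_rot: [179.5, -39.9, -23.3]
ft_force: [-1.4, 0.6, -0.1]
finger_gap: 85.6
grip_force: 0.0
```

```bash
python3 - <<'E'
from h import *
s=sense(); print(s["joint_pos"].round(1),s["tool_pos"].round(1),s["ft_force"].round(1))
c=viewer.get_calibration("wrist"); im=viewer.snapshot("wrist"); cv2.imwrite("pics/w2.png",im[:,:,::-1])
E
```

```text
[ 14.9 -44.  139.9 -29.6  54.8 139.3] [478.7  27.8 185.3] [-1.4  0.6 -0.1]
```

View pics/w2.png

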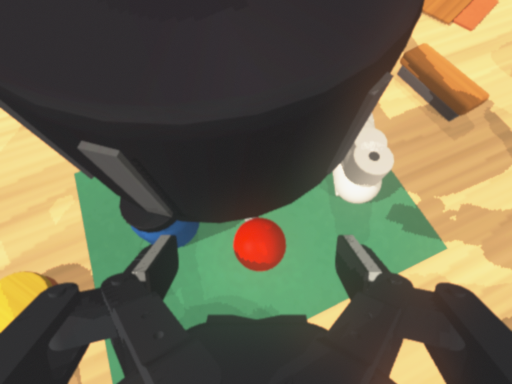

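The knob at (259,244) is centred between the finger pads, so I close at 30 N.

Call:
{"method": "carry_out", "body": {
  "increments": [0, 0, 0, 0, 0, 0, -1, 0, 0, 0, 0, 0, 0, -1, 0, 0, 0, 0, 0, 0, -1, 0, 0, 0, 0, 0, 0, -1, 0, 0, 0, 0, 0, 0, -1, 0, 0, 0, 0, 0, 0, -1, 0, 0, 0, 0, 0, 0, -1, 0, 0, 0, 0, 0, 0, -1, 0, 0, 0, 0, 0, 0, -1, 0, 0, 0, 0, 0, 0, -1],
  "force": 30
}}

```text
time: 9.0
tool_pos: [478.8, 28.2, 186.7]
tcp_rot: [179.6, -40.0, -23.4]
ft_force: [-5.8, 0.1, 3.6]
finger_gap: 26.1
grip_force: 29.1
```

```bash
python3 - <<'E'
from h import *
s=sense(); print(s["joint_pos"].round(1),s["tool_pos"].round(1),s["ft_force"].round(1),s["finger_gap"],s["grip_force"])
p0,R0=cur(); K=p0-R0.apply([0,0,14.7])+R0.apply([3,0,0]); print("knob~",K.round(1))
# bearing from hinge now and at target
a0=np.degrees(np.arctan2(K[1]-H[1],K[0]-H[0]))%360; L=np.array([590,-164]); a1=np.degrees(np.arctan2(*(L-H)[::-1]))%360
print(a0,a1,np.linalg.norm(L-H),np.linalg.norm(K[:2]-H))
E
```

```text
[ 14.9 -44.1 139.9 -29.6  54.9 139.3] [478.8  28.2 186.7] [-5.8  0.1  3.6] 26.08117352869393 29.053390324115753
knob~ [472.3  31.1 199.9]
171.96672462277905 214.4183644790562 261.83964558485025 337.0111800814008
```

Gripped: opening 26 mm, 29 N. Next is the swing of about 42° in three arcs about the hinge, checking the force after each.

```bash
cat >> h.py <<'E'
def arc(K,ths):
    p0,R0=cur(); a=np.arctan2(K[1]-H[1],K[0]-H[0]); h=np.array([*(K[:2]-338*np.array([np.cos(a),np.sin(a)])),0])
    for t in ths:
        Q=Ro.from_euler("z",t,degrees=True); P=(Q.apply(p0-h)+h,Q*R0); q,e=ik(P,TO,sense()["joint_pos"]); print(t,rel(P,p0,R0),e.round(2),q.round(0))
E
python3 - <<'E'
from h import *
p0,R0=cur(); arc(p0-R0.apply([0,0,14.7])+R0.apply([3,0,0]),[1,3,5,7,9,11,13,14,28,42.4])
E
```

```text
1 [0.0031, 0.0139, 0.0027, 0.0018, 0.0, -0.0021] 0.0 [ 13. -46. 141. -28.  54. 136.]
3 [0.0098, 0.0413, 0.0085, 0.0054, 0.0, -0.0064] 0.0 [  9. -49. 142. -24.  53. 129.]
5 [0.0172, 0.0685, 0.015, 0.0089, 0.0001, -0.0106] 2.31 [  6. -51. 143. -20.  53. 121.]
7 [0.0254, 0.0953, 0.022, 0.0125, 0.0001, -0.0149] 6.23 [  2. -51. 143. -16.  52. 115.]
9 [0.0343, 0.1217, 0.0297, 0.0161, 0.0001, -0.0191] 9.73 [ -2. -51. 143. -12.  52. 108.]
11 [0.0439, 0.1477, 0.0379, 0.0196, 0.0002, -0.0234] 12.08 [ -6. -51. 142.  -7.  52.  99.]
13 [0.0542, 0.1732, 0.0467, 0.0232, 0.0002, -0.0277] 13.14 [-11. -51. 142.  -1.  52.  90.]
14 [0.0595, 0.1858, 0.0513, 0.025, 0.0002, -0.0298] 13.14 [-13. -51. 142.   2.  52.  86.]
28 [0.1518, 0.3471, 0.13, 0.05, 0.0004, -0.0596] 0.0 [-39. -42. 139.  32.  56.  35.]
42.4 [0.2751, 0.4773, 0.2344, 0.0757, 0.0006, -0.0902] 0.0 [-49. -16. 121.  41.  64.   7.]
```

```bash
cat >> h.py <<'E'
T=np.linspace(0,2*np.pi,120)
def clr(a,P,w=42.5):
    o=np.array([np.cos(np.radians(a)),np.sin(np.radians(a))]); D0=H+260*o
    X=np.vstack([np.c_[D0+rr*np.c_[np.cos(T),np.sin(T)],np.full(120,z)] for rr,zs in((73,range(225,300,8)),(32,range(180,226,8))) for z in zs])
    L=P[1].inv().apply(X-P[0]); out=[]
    for lo,hi in(((-11,-40,-73),(11,40,0)),((-w,-w,-260),(w,w,-73))):
        d=np.maximum(np.array(lo)-L,L-np.array(hi)); g=np.where((d>0).any(1),np.linalg.norm(np.maximum(d,0),axis=1),d.max(1)); out.append(g.min())
    return np.round(out,1)
def swpose(th,ph,tilt,a0=172.0):
    a=a0+th; K=np.array([*(H+338*np.array([np.cos(np.radians(a)),np.sin(np.radians(a))])),200.])
    P=pz(K,a+ph,4,tilt,1); return (P[0]-P[1].apply([3,0,0]),P[1]),a
E
python3 - <<'E'
from h import *
H[:]=[807,-16]
q0=sense()["joint_pos"]
for th in(0,5,10,15,20,25,30,42):
  best=[]
  for ph in range(-40,41,8):
    for tilt in range(32,46,3):
      P,a=swpose(th,ph,tilt); q,e=ik(P,TO,q0+[-th*1.5,0,0,th,0,-3*th])
      if e<.05 and q[1]>-50.5 and q[2]<142.6: c=clr(a,P); best.append((float(c.min()),ph,tilt,c.tolist(),q[[1,2,5]].round(1).tolist()))
  best.sort(reverse=True); print(th); [print("   ",b) for b in best[:5]]
E
```

```text
0
    (9.9, -16, 41, [9.9, 10.9], [-44.7, 140.6, 141.0])
    (9.4, -8, 38, [10.7, 9.4], [-48.5, 141.3, 121.1])
    (7.3, -16, 38, [9.0, 7.3], [-42.9, 138.4, 137.4])
    (6.6, 0, 35, [10.4, 6.6], [-49.1, 140.5, 102.0])
    (5.9, -8, 35, [9.8, 5.9], [-45.6, 138.7, 118.7])
5
    (7.3, -16, 38, [9.0, 7.3], [-49.9, 142.0, 119.8])
    (7.1, -24, 41, [7.1, 7.4], [-46.2, 141.4, 139.8])
    (5.9, -8, 35, [9.8, 5.9], [-50.4, 141.1, 100.7])
    (4.1, 24, 38, [6.0, 4.1], [-48.9, 141.5, 34.2])
    (4.1, -24, 38, [6.0, 4.1], [-44.3, 139.1, 136.2])
10
    (8.1, 24, 44, [8.1, 11.0], [-45.6, 142.4, 13.7])
    (7.3, 16, 38, [9.0, 7.3], [-48.3, 141.2, 33.2])
    (7.1, 24, 41, [7.1, 7.4], [-44.1, 140.3, 17.3])
    (5.9, 8, 35, [9.8, 5.9], [-49.5, 140.6, 50.2])
    (4.5, 32, 44, [4.5, 6.4], [-37.4, 137.9, 3.2])
15
    (10.8, 16, 44, [10.8, 14.5], [-43.8, 141.4, 13.0])
    (9.9, 16, 41, [9.9, 10.9], [-42.4, 139.4, 16.6])
    (9.4, 8, 38, [10.8, 9.4], [-46.6, 140.3, 32.4])
    (8.1, 24, 44, [8.1, 11.0], [-35.8, 137.0, 2.7])
    (7.3, 16, 38, [9.0, 7.3], [-40.8, 137.3, 20.2])
20
    (12.4, 8, 44, [12.4, 16.
[... 358 characters left out ...]
2.4, -8, 44, [12.4, 16.7], [-44.8, 142.0, 24.5])
    (12.2, 0, 41, [12.2, 13.8], [-36.7, 136.2, 16.2])
    (11.6, 8, 41, [11.6, 13.1], [-30.2, 132.2, 6.2])
30
    (13.0, 0, 44, [13.0, 17.5], [-27.5, 131.7, 3.0])
    (12.4, 8, 44, [12.4, 16.7], [-20.8, 127.0, -5.1])
    (12.4, -8, 44, [12.4, 16.7], [-34.2, 136.0, 12.8])
    (12.2, 0, 41, [12.2, 13.8], [-27.1, 130.1, 6.8])
    (11.6, 8, 41, [11.6, 13.1], [-21.0, 125.7, -1.7])
42
    (13.0, 0, 44, [13.0, 17.5], [-5.7, 114.4, -11.1])
    (12.4, 8, 44, [12.4, 16.7], [-0.2, 109.1, -16.6])
    (12.4, -8, 44, [12.4, 16.7], [-11.3, 119.4, -4.7])
    (12.2, 0, 41, [12.2, 13.8], [-6.2, 113.4, -8.0])
    (11.6, 8, 41, [11.6, 13.1], [-1.0, 108.5, -14.0])
```

```bash
sed -i 's/^H=.*/H=np.array([807.,-16.])/' h.py; cat >> h.py <<'E'
TH=[0,3,5,7.5,10,13,15,20,25,30,50];PH=[-16,-12,-6,0,7,10,10,6,0,0,0];TI=[40,37.5,35,33.5,35,37,39,41,42,42,42]
def rows(ths):
    p0,R0=cur(); q=np.array(sense()["joint_pos"])
    for t in ths:
        P,a=swpose(t,np.interp(t,TH,PH),np.interp(t,TH,TI)); q,e=ik(P,TO,q); v=rel(P,p0,R0); print(t,"[%s]"%", ".join(map(str,v)),e.round(2),q.round(0)[[0,1,2,3,5]],clr(a,P))
E
python3 - <<'E'
from h import *
rows([0,0.8,1.6,2.4,3.2,4,4.8,5.6,6.4,7.2,8,9,10,11,12,13,14,15,20,25,30,42.4])
E
```

```text
0 [0.0002, 0.0001, -0.0001, -0.0, -0.0001, 0.0014] 0.0 [ 15. -44. 140. -30. 140.] [9.6 9.7]
0.8 [0.0022, 0.0108, 0.0019, 0.0033, -0.0019, -0.0026] 0.0 [ 12. -46. 141. -26. 134.] [9.7 9.2]
1.6 [0.0043, 0.0216, 0.004, 0.0066, -0.0037, -0.0066] 0.0 [ 10. -47. 141. -23. 128.] [9.8 8.8]
2.4 [0.0066, 0.0323, 0.0063, 0.0098, -0.0056, -0.0107] 0.0 [  7. -49. 141. -19. 123.] [9.8 8.3]
3.2 [0.0088, 0.0429, 0.0085, 0.0136, -0.0076, -0.0156] 0.0 [  4. -50. 142. -15. 116.] [9.9 7.8]
4 [0.011, 0.0533, 0.0108, 0.0189, -0.0104, -0.0227] 0.0 [  1. -51. 142. -10. 107.] [10.   7.2]
4.8 [0.0133, 0.0636, 0.0132, 0.0241, -0.0131, -0.0299] 0.16 [ -3. -51. 141.  -5.  99.] [10.1  6.4]
5.6 [0.016, 0.0741, 0.0157, 0.0288, -0.0147, -0.0363] 0.53 [ -6. -51. 141.  -1.  91.] [10.1  6. ]
6.4 [0.0188, 0.0845, 0.0183, 0.0332, -0.016, -0.0424] 0.36 [ -9. -51. 141.   3.  84.] [10.1  5.6]
7.2 [0.0218, 0.0948, 0.021, 0.0375, -0.0172, -0.0486] 0.0 [-12. -51. 141.   7.  77.] [10.   5.1]
8 [0.0252, 0.105, 0.0239, 0.0424, -0.0168, -0.0551] 0.0 [-15. -51. 141.  11.  70.] [10.   5.3]
9 [0.0297, 0.1174, 0.0276, 0.0491, -0.0151,
[... 317 characters left out ...]
41.  27.  41.] [10.1  7.3]
13 [0.0501, 0.1671, 0.0442, 0.0675, -0.0078, -0.0834] 0.0 [-31. -47. 140.  29.  36.] [10.1  7.8]
14 [0.056, 0.1794, 0.0488, 0.0699, -0.0051, -0.085] 0.0 [-33. -47. 140.  32.  32.] [10.4  9. ]
15 [0.062, 0.1916, 0.0535, 0.0724, -0.0024, -0.0865] 0.0 [-36. -46. 140.  34.  28.] [10.7 10.2]
20 [0.0935, 0.2523, 0.0796, 0.0757, 0.0029, -0.0874] 0.0 [-42. -42. 139.  39.  19.] [11.9 13.4]
25 [0.1289, 0.3102, 0.1093, 0.0747, 0.0056, -0.0846] 0.0 [-45. -37. 137.  41.  15.] [12.4 15. ]
30 [0.1664, 0.3628, 0.1412, 0.0838, 0.0056, -0.0951] 0.0 [-48. -27. 131.  43.   6.] [12.4 15. ]
42.4 [0.2734, 0.4731, 0.2319, 0.1064, 0.0055, -0.1211] 0.0 [-52.  -5. 113.  44.  -9.] [12.4 15. ]
```

```bash
sed -i 's/^\(TH=.*\)TI=.*/\1TI=[40,37,34,32.7,34.5,37,39,41,42,42,42]/' h.py
python3 - <<'E'
from h import *
rows([0.9,1.8,2.7,3.6,4.5,5.4,6.3,7.2])
E
```

```text
0.9 [0.0023, 0.0122, 0.0021, 0.0037, -0.0025, -0.0031] 0.0 [ 12. -46. 140. -26. 133.] [9.6 9. ]
1.8 [0.0047, 0.0243, 0.0045, 0.0074, -0.005, -0.0077] 0.0 [  9. -47. 141. -22. 127.] [9.7 8.3]
2.7 [0.0071, 0.0364, 0.007, 0.011, -0.0075, -0.0123] 0.0 [  6. -49. 141. -18. 120.] [9.7 7.6]
3.6 [0.0095, 0.0482, 0.0096, 0.0161, -0.0108, -0.0192] 0.0 [  2. -50. 141. -12. 111.] [9.8 6.7]
4.5 [0.0119, 0.0599, 0.0121, 0.022, -0.0145, -0.0273] 0.0 [ -2. -50. 141.  -6. 101.] [9.8 5.7]
5.4 [0.0147, 0.0716, 0.0149, 0.0274, -0.0171, -0.035] 0.0 [ -5. -50. 140.  -2.  93.] [9.8 5. ]
6.3 [0.0179, 0.0833, 0.0178, 0.0323, -0.0183, -0.0419] 0.0 [ -9. -50. 140.   3.  85.] [9.8 4.7]
7.2 [0.0213, 0.095, 0.0209, 0.0372, -0.0195, -0.0489] 0.0 [-12. -50. 140.   7.  78.] [9.8 4.3]
```

I'll hold the knob in a loose cage (opening about 34 mm) so the tool can turn freely on the ball while carrying it round.

Call:
{"method": "carry_out", "body": {
  "increments": [0, 0, 0, 0, 0, 0, -0.2, 0, 0, 0, 0, 0, 0, -0.2, 0.0023, 0.012, 0.002, 0.0037, -0.0025, -0.003, -0.2, 0.0047, 0.024, 0.0045, 0.0074, -0.005, -0.0077, -0.2, 0.007, 0.036, 0.007, 0.011, -0.0075, -0.0123, -0.2, 0.0095, 0.048, 0.0096, 0.016, -0.011, -0.019, -0.2, 0.012, 0.06, 0.012, 0.022, -0.0145, -0.0273, -0.2, 0.0147, 0.0716, 0.015, 0.0274, -0.017, -0.035, -0.2, 0.018, 0.083, 0.018, 0.0323, -0.0183, -0.042, -0.2, 0.0213, 0.095, 0.021, 0.0372, -0.0195, -0.049, -0.2],
  "force": 20
}}

```text
time: 10.25
tool_pos: [474.7, -11.6, 185.8]
tcp_rot: [180.0, -32.9, -1.4]
ft_force: [0.7, 1.6, -0.5]
finger_gap: 34.2
grip_force: 0.6
```

```bash
python3 - <<'E'
from h import *
s=sense(); print(s["joint_pos"].round(1),s["tool_pos"].round(1),s["ft_force"].round(1),s["finger_gap"],s["time"])
rows([7.2,8,8.8,9.6,10.4,11.2,12,12.8,13.6,14.4,15.2])
im=viewer.snapshot("wrist"); cv2.imwrite("pics/w3.png",im[:,:,::-1])
E
```

```text
[-12.1 -49.5 139.9   6.9  57.4  77.3] [474.7 -11.6 185.8] [ 0.7  1.6 -0.5] 34.182177053489326 10.25
7.2 [-0.0002, -0.0004, -0.0007, -0.0002, -0.0, 0.0003] 0.0 [-12. -50. 140.   7.  78.] [9.8 4.3]
8 [0.0001, 0.0107, -0.0006, 0.0042, 0.0005, -0.0065] 0.0 [-15. -50. 140.  10.  71.] [9.8 4.5]
8.8 [0.0007, 0.0217, -0.0003, 0.0089, 0.0021, -0.0135] 0.0 [-18. -50. 140.  14.  63.] [9.9 5. ]
9.6 [0.0014, 0.0327, -0.0, 0.0136, 0.0037, -0.0205] 0.0 [-21. -50. 140.  18.  56.] [9.9 5.4]
10.4 [0.0023, 0.0438, 0.0004, 0.0173, 0.0055, -0.0258] 0.0 [-24. -49. 140.  21.  50.] [9.9 5.8]
11.2 [0.0034, 0.0551, 0.0009, 0.02, 0.0073, -0.0294] 0.0 [-26. -49. 141.  24.  46.] [9.9 6.5]
12 [0.0046, 0.0663, 0.0014, 0.0227, 0.0091, -0.0329] 0.0 [-29. -48. 140.  26.  41.] [10.   7.1]
12.8 [0.0059, 0.0775, 0.0021, 0.0254, 0.011, -0.0364] 0.0 [-31. -47. 140.  29.  37.] [10.1  7.7]
13.6 [0.0075, 0.0889, 0.0028, 0.0272, 0.0131, -0.0385] 0.0 [-33. -47. 140.  31.  33.] [10.3  8.5]
14.4 [0.0092, 0.1002, 0.0036, 0.0288, 0.0153, -0.0401] 0.0 [-34. -46. 140.  33.  30.] [10.5  9.5]
15.2 [0.011, 0.1116, 0.0045, 0.0301, 0.0171, -0.0414] 0.0 [-36. -46. 140.  34.  28.] [10.8 10.3]
```

View pics/w3.png

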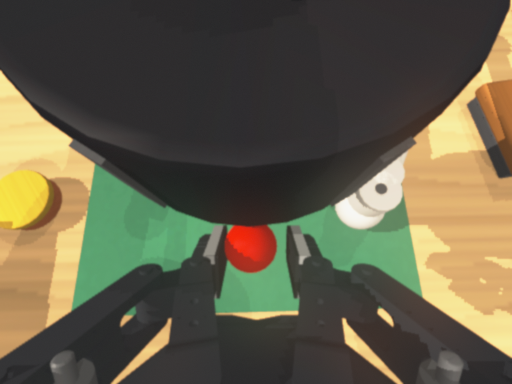

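The cage works: the knob at (250,247) rides between the pads at (215,260) and (300,260), and the lamp follows.

Call:
{"method": "carry_out", "body": {
  "increments": [0, 0.011, 0, 0.0042, 0.0005, -0.0065, -0.2, 0.0007, 0.022, 0, 0.009, 0.002, -0.0135, -0.2, 0.0014, 0.033, 0, 0.0136, 0.0037, -0.0205, -0.2, 0.0023, 0.044, 0.0004, 0.0173, 0.0055, -0.0258, -0.2, 0.0034, 0.055, 0.0009, 0.02, 0.0073, -0.0294, -0.2, 0.0046, 0.066, 0.0014, 0.0227, 0.009, -0.033, -0.2, 0.006, 0.0775, 0.002, 0.0254, 0.011, -0.0364, -0.2, 0.0075, 0.089, 0.0028, 0.0272, 0.013, -0.0385, -0.2, 0.009, 0.1, 0.0036, 0.0288, 0.0153, -0.04, -0.2, 0.011, 0.1116, 0.0045, 0.03, 0.017, -0.0414, -0.2]
}}

```text
time: 11.55
tool_pos: [477.9, -56.1, 186.2]
tcp_rot: [-180.0, -39.0, 16.9]
ft_force: [-0.8, 0.8, 0.7]
finger_gap: 34.0
grip_force: 0.6
```

```bash
python3 - <<'E'
from h import *
s=sense(); print(s["joint_pos"].round(1),s["tool_pos"].round(1),s["ft_force"].round(1),s["finger_gap"],s["time"])
rows([15.2,16.7,18.2,19.7,21.2,22.7,24.2,25.7,27.2,28.7,30.2])
E
```

```text
[-35.8 -46.  140.5  33.9  63.8  28. ] [477.9 -56.1 186.2] [-0.8  0.8  0.7] 33.996071017971346 11.55
15.2 [0.0015, 0.0007, -0.0005, 0.0002, 0.0003, -0.0004] 0.0 [-36. -46. 140.  34.  28.] [10.8 10.3]
16.7 [-0.0008, 0.0225, -0.0026, 0.0007, 0.002, -0.001] 0.0 [-38. -45. 140.  36.  25.] [11.1 11.3]
18.2 [-0.0027, 0.0443, -0.0044, 0.0013, 0.0036, -0.0016] 0.0 [-40. -43. 140.  37.  22.] [11.5 12.3]
19.7 [-0.0041, 0.0662, -0.0057, 0.0018, 0.0053, -0.0023] 0.0 [-41. -42. 139.  38.  20.] [11.8 13.2]
21.2 [-0.0051, 0.0883, -0.0068, 0.0015, 0.0063, -0.0019] 0.0 [-42. -41. 138.  39.  18.] [12.1 13.9]
22.7 [-0.0058, 0.1105, -0.0075, 0.001, 0.0071, -0.0013] 0.0 [-43. -39. 138.  40.  17.] [12.3 14.4]
24.2 [-0.0061, 0.1327, -0.0078, 0.0004, 0.008, -0.0006] 0.0 [-44. -38. 137.  41.  16.] [12.4 14.8]
25.7 [-0.0059, 0.1547, -0.0078, 0.0014, 0.0084, -0.0018] 0.0 [-45. -36. 136.  41.  13.] [12.5 15. ]
27.2 [-0.0055, 0.1763, -0.0074, 0.0041, 0.0084, -0.0049] 0.0 [-47. -33. 134.  42.  11.] [12.4 15. ]
28.7 [-0.0046, 0.1979, -0.0067, 0.0068, 0.0084, -0.0081] 0.0 [-48. -30. 132.  43.   8.] [12.5 15. ]
30.2 [-0.0032, 0.2194, -0.0056, 0.0095, 0.0084, -0.0113] 0.0 [-48. -27. 130.  43.   5.] [12.4 15. ]
```

Call:
{"method": "carry_out", "body": {
  "increments": [-0.0008, 0.0225, -0.0026, 0.0007, 0.002, -0.001, -0.2, -0.0027, 0.0443, -0.0044, 0.0013, 0.0036, -0.0016, -0.2, -0.0041, 0.066, -0.0057, 0.0018, 0.0053, -0.0023, -0.2, -0.005, 0.088, -0.0068, 0.0015, 0.0063, -0.0019, -0.2, -0.0058, 0.11, -0.0075, 0.001, 0.007, -0.0013, -0.2, -0.006, 0.1327, -0.0078, 0.0004, 0.008, -0.0006, -0.2, -0.006, 0.155, -0.0078, 0.0014, 0.0084, -0.0018, -0.2, -0.0055, 0.176, -0.0074, 0.004, 0.0084, -0.005, -0.2, -0.0046, 0.198, -0.0067, 0.0068, 0.0084, -0.008, -0.2, -0.0032, 0.2194, -0.0056, 0.0095, 0.0084, -0.0113, -0.2]
}}

```text
time: 12.8
tool_pos: [501.6, -141.5, 187.4]
tcp_rot: [179.9, -42.0, 22.3]
ft_force: [-0.3, 1.3, -0.2]
finger_gap: 34.0
grip_force: 0.6
```

```bash
python3 - <<'E'
from h import *
s=sense(); print(s["joint_pos"].round(1),s["tool_pos"].round(1),s["ft_force"].round(1),s["finger_gap"],s["time"])
rows([30.2,32,34,36,37.8,39.4,40.8,41.8,42.4,43])
E
```

```text
[-48.5 -26.7 130.3  43.3  67.1   5.1] [ 501.6 -141.5  187.4] [-0.3  1.3 -0.2] 33.9995045600321 12.8
30.2 [-0.0009, -0.0019, 0.0003, 0.0, -0.0001, 0.0002] 0.0 [-48. -27. 130.  43.   5.] [12.4 15. ]
32 [-0.0006, 0.024, 0.0006, 0.0034, -0.0001, -0.0035] 0.0 [-49. -23. 128.  44.   2.] [12.5 15. ]
34 [0.0004, 0.0528, 0.0015, 0.0071, -0.0001, -0.0076] 0.0 [-50. -20. 125.  44.  -0.] [12.4 15. ]
36 [0.0021, 0.0816, 0.0032, 0.0108, -0.0001, -0.0118] 0.0 [-51. -16. 122.  44.  -3.] [12.4 15. ]
37.8 [0.0044, 0.1073, 0.0052, 0.0141, -0.0001, -0.0155] 0.0 [-51. -13. 120.  44.  -5.] [12.5 15. ]
39.4 [0.0068, 0.1302, 0.0074, 0.0171, -0.0001, -0.0188] 0.0 [-51. -10. 118.  44.  -7.] [12.4 15. ]
40.8 [0.0094, 0.15, 0.0098, 0.0197, -0.0001, -0.0217] 0.0 [-52.  -8. 116.  44.  -8.] [12.5 15. ]
41.8 [0.0114, 0.1642, 0.0116, 0.0216, -0.0001, -0.0237] 0.0 [-52.  -6. 114.  44.  -9.] [12.5 15. ]
42.4 [0.0127, 0.1727, 0.0128, 0.0227, -0.0001, -0.025] 0.0 [-52.  -5. 113.  44.  -9.] [12.4 15. ]
43 [0.0141, 0.1811, 0.0141, 0.0238, -0.0001, -0.0262] 0.0 [-52.  -4. 112.  44. -10.] [12.4 15. ]
```

Call:
{"method": "carry_out", "body": {
  "increments": [-0.0006, 0.024, 0.0006, 0.0034, 0, -0.0035, -0.2, 0.0004, 0.053, 0.0015, 0.007, 0, -0.0076, -0.2, 0.002, 0.0816, 0.003, 0.0108, 0, -0.0118, -0.2, 0.0044, 0.107, 0.005, 0.014, 0, -0.0155, -0.2, 0.0068, 0.13, 0.0074, 0.017, 0, -0.019, -0.2, 0.0094, 0.15, 0.0098, 0.0197, 0, -0.0217, -0.2, 0.0114, 0.164, 0.0116, 0.0216, 0, -0.0237, -0.2, 0.0127, 0.1727, 0.0128, 0.0227, 0, -0.025, -0.2, 0.014, 0.181, 0.014, 0.0238, 0, -0.026, -0.2, 0.014, 0.181, 0.014, 0.0238, 0, -0.026, -0.2]
}}

```text
time: 14.05
tool_pos: [536.2, -205.2, 187.2]
tcp_rot: [-180.0, -42.0, 34.9]
ft_force: [-0.4, 0.7, 1.0]
finger_gap: 34.4
grip_force: 0.0
```

```bash
python3 - <<'E'
from h import *
s=sense(); print(s["joint_pos"].round(1),s["tool_pos"].round(1),s["ft_force"].round(1),s["finger_gap"],s["time"])
im=viewer.snapshot("top"); A=im[100:260,160:340,::-1]
sc=viewer.snapshot("scene"); B=sc[120:280,180:360,::-1]
cv2.imwrite("pics/t2.png",np.hstack([cv2.resize(A,None,fx=2.2,fy=2.2),cv2.resize(B,None,fx=2.2,fy=2.2)]))
p0,R0=cur(); rows([43]); P,a=swpose(43,0,42)
for b in(-30,-60): print(rel((p0+R0.apply([0,0,b]),R0),p0,R0),)
E
```

```text
[-51.9  -4.5 112.3  43.8  74.8  -9.8] [ 536.2 -205.2  187.2] [-0.4  0.7  1. ] 34.40917809874011 14.05
43 [-0.0004, 0.0015, 0.0001, 0.0001, -0.0001, -0.0002] 0.0 [-52.  -4. 112.  44. -10.] [12.4 15. ]
[0.0, 0.0, -0.075, 0.0, 0.0, 0.0]
[-0.0, -0.0, -0.15, 0.0, 0.0, 0.0]
```

View pics/t2.png

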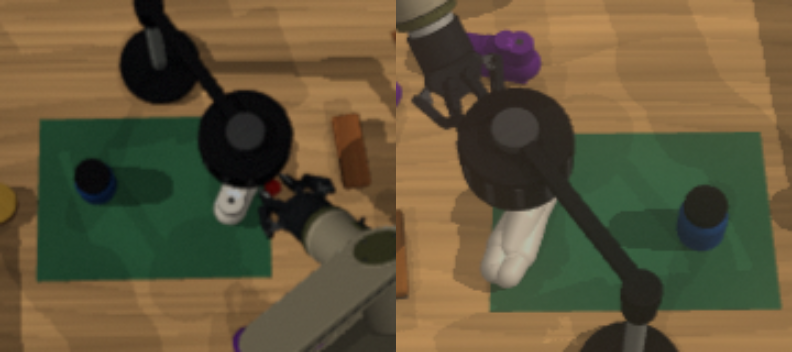

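The lamp head is over the last, with the pot and brush undisturbed and the knob near (273,186) in the left half. I open and back out along the fingers.

Call:
{"method": "carry_out", "body": {
  "increments": [0, 0, 0, 0, 0, 0, 0.2, 0, 0, 0, 0, 0, 0, 0.2, 0, 0, 0, 0, 0, 0, 0.2, 0, 0, -0.04, 0, 0, 0, 0.2, 0, 0, -0.1, 0, 0, 0, 0.2, 0, 0, -0.16, 0, 0, 0, 0.2, 0, 0, -0.22, 0, 0, 0, 0.2, 0, 0, -0.28, 0, 0, 0, 0.2, 0, 0, -0.32, 0, 0, 0, 0.2, 0, 0, -0.32, 0, 0, 0, 0.2]
}}

```text
time: 15.4
tool_pos: [465.6, -255.2, 283.5]
tcp_rot: [179.9, -42.0, 34.9]
ft_force: [0.9, 0.3, 0.2]
finger_gap: 51.2
grip_force: 0.0
```

```bash
python3 - <<'E'
from h import *
s=sense(); print(s["joint_pos"].round(1),s["tool_pos"].round(1),s["ft_force"].round(1),s["time"])
I={n:viewer.snapshot(n) for n in("top","scene","wrist")}
C={n:viewer.get_calibration(n) for n in I}
c=C["wrist"]
rs=[]
for n in("wrist","top"):
    hsv=cv2.cvtColor(I[n],cv2.COLOR_RGB2HSV); k=(hsv[...,1]>150)&((hsv[...,0]<7)|(hsv[...,0]>173))&(hsv[...,2]>60)
    for q in blobs(k,amin=3): p,rad=cv2.minEnclosingCircle(q); print(n,p,rad,onz(C[n],p,200).round(1))
hs=cv2.cvtColor(I["wrist"],cv2.COLOR_RGB2HSV)
cv2.imwrite("pics/f.png",np.hstack([cv2.resize(I["top"][100:260,200:340,::-1],None,fx=2.2,fy=2.2),cv2.resize(I["wrist"][...,::-1],(469,352))]))
E
```

```text
[-62.3 -10.9 107.7  41.6  89.7  -9.8] [ 465.6 -255.2  283.5] [0.9 0.3 0.2] 15.4
wrist (253.676025390625, 182.11224365234375) 12.65788459777832 [ 529.8 -203.8  200. ]
top (283.6428527832031, 185.07142639160156) 3.3580024242401123 [ 527. -209.  200.]
```

View pics/f.png

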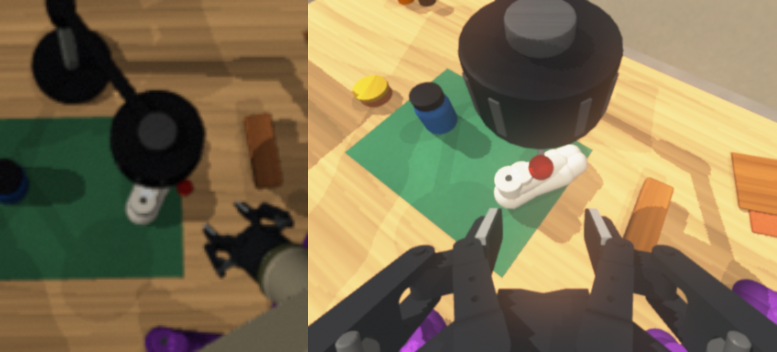

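The last picture shows the gripper clear, with the knob at about (528,-206). That puts the lens at about (593,-162), roughly 6 mm from the last's middle at about (588,-165). I hand in.

```bash
python3 -c "
from bench import order; print(order.hand_in())"
```

```text
the job is handed in; nothing more can be done
None
```

The lamp's lens now hangs an estimated 6 mm from above the middle of the white shoe last (limit 30 mm); the gripper has let go and is clear, and the job is handed in at about 15.5 s, though hand-in gave no verdict.

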